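# Seat the filter and hold the sunken reset key of a fume extractor

## Task

The bench fume extractor has just had a new filter cassette put in, but it still stands part-way out of the side. Push the cassette fully home, then reach a fingertip down into the round well on top, press the sunken reset key right down, keep it down for a good two seconds and let it come up again. It is all pushing and pressing: do not lift or draw out the cassette, do not press the raised square fan key, and leave the multimeter, reel, jar and screwdriver where they are.

Things in the scene. Friction and masses are not known exactly. Their poses are not given: they have to be found in the camera images.
- extractor: Bench fume extractor, a fixed box 220 (its x) x 280 (its y) x 135 mm high standing on the work surface; origin at the centre of its underside, z up, yaw varies. The top is flat at 135 mm. Its +y side has the slot for the filter cassette; the part of its top with y below -30 mm is the control block with both keys. A folded arm with a round hood stands off its +x side, up to 102 mm high.
- cassette: Loose filter cassette, 0.25-0.5 kg: black tray 146 (x) x 158 (y) x 28 mm lying level in the extractor's side slot (2 mm play each side, 3 mm above), grey end plate 160 (x) x 8 x 36 mm across its outer end. Origin: outer face of the plate, mid-width, at the tray's underside (90 mm up); y points out of the extractor. Starts 25-60 mm out; slides in along -y against 1-7 N until the plate meets the case.
- cassette_face (a point): Centre of the end plate's outer face, 104 mm above the work surface, the place to push; axes as the cassette. The plate reaches 18 mm above and below it; the case's top is 13 mm above the plate's. Two upright ribs at x -55 and +55 mm (8 mm wide) stand 10 mm out; between them it is flat.
- slot_face (a point): Point in the plane of the extractor's +y side, at the middle of the cassette slot, 104 mm above the work surface; axes as the extractor. The cassette is home when cassette_face lies 8 mm from here along y.
- well_mouth (a point): Centre of the mouth of the finger well, in the plane of its raised lip, 138 mm above the work surface. The well is round, upright, 46 mm inside diameter, its floor 33 mm below the lip; the lip is 4 mm wide and 3 mm above the top of the case. Lies at x -45, y -85 mm of the extractor; axes as the extractor.
- reset_key_top (a point): Centre of the top of the reset key, a round white key 18 mm in diameter in the middle of the well; at rest 25 mm below the lip (113 mm above the work surface) and 8 mm above the well's floor.
- reset_key (a joint): Travel of the reset key in m: 0 at rest, 0.005 fully down. A spring, 1 N at the start of the travel and 5 N fully down, brings it up again.
- fan_key_top (a point): Centre of the top of the fan key, a 30 mm square white key that stands 8 mm above the top of the case (143 mm above the work surface) at x 50, y -85 mm of the extractor, 95 mm from the well. Not to be pressed.
- fan_key (a joint): Travel of the fan key in m: 0 at rest, 0.005 fully down.
- multimeter: Loose hand-held multimeter lying face up, 150 (x) x 74 x 39 mm; origin at the centre of its underside. Bystander.
- solder_reel: Loose flanged metal reel standing on its flange, 60 mm diameter, 40 mm high; origin at the centre of its underside. Bystander.
- flux_jar: Loose jar with a screw cap, 48 mm diameter, 55 mm high; origin at the centre of its underside. Bystander.
- screwdriver: Loose screwdriver lying down, 190 mm long (x, handle to -x), about 30 mm thick; bystander.
Not all that is in view belongs to the job. Of the things that look like the cassette, the smaller one is meant.

How it is judged (in metres and radians):
On the way, in this order (a step that is already met when the one before it is completed fails the run):
1. the cassette is pushed home, its end plate against the extractor's side (within 4 mm) (y of cassette_face in the frame of slot_face between 0.004 and 0.012 m and angle between the y axis of cassette and the y axis of extractor, either way round below 0.03 rad), for 0.2 s.
2. with the cassette home, the reset key is held right down for two seconds (all of step 1 and value of joint reset_key above 0.004 m), for 1.9 s.
At the end, for the whole second after the job is handed in: The cassette is home (end plate within 4 mm of the extractor's side, square to 0.03 rad) and at rest, the reset key has been held at least 4 mm down for 1.9 s after that and is up again (within 1 mm), the fan key is up, and each bystander lies within 20 mm of its start (all of step 1 and value of joint each of reset_key, fan_key below 0.001 m and linear speed of cassette below 0.01 m/s and distance of each of multimeter, solder_reel, flux_jar, screwdriver from where it was at the start of the episode below 0.02 m); the robot touches nothing.
It fails at once if the cassette is lifted or tipped out of level (10 mm, 0.12 rad) (height (world z) of cassette above 0.1 m or height (world z) of cassette below 0.08 m or angle between cassette's own z axis and vertical above 0.12 rad).
It fails at once if the cassette is drawn out farther than it can stand at the start (y of cassette_face in the frame of slot_face above 0.078 m).
It fails at once if the fan key is pressed (2 mm) (value of joint fan_key above 0.002 m).
It fails at once if the multimeter, reel, jar or screwdriver is lifted or moved more than 20 mm (distance of any of multimeter, solder_reel, flux_jar, screwdriver from where it was at the start of the episode above 0.02 m).
It also fails if it takes over 54 s, if anything falls off the work surface, if the arm or the gripper's body presses on something with over 40 N, if the wrist force passes 120 N, or if a joint passes its speed limit or range.

## Robot

A 6-joint arm with a two-finger parallel gripper is mounted at the origin on the work surface. World frame = base frame: x ahead of the robot, y to its left, z up, the work surface at z = 0. Lengths are in mm, angles in degrees, forces in N, time in s.
With the tool pointing down it reaches from about 300 to 850 mm from the base axis. Payload 4.2 kg.
Tool frame: the origin (TCP) lies midway between the tips of the shut fingers; the grasp point (between the pads) lies 19 mm behind it; z points along the fingers, y is the direction in which the jaws open and shut (so a half turn about z gives the same grasp; the last joint's range is limited). The gripper opens to 91 mm and grips with 3 to 60 N. Pads are 32 mm wide; open, the fingers measure 118 mm over their backs; the gripper's body (76 mm by 178 mm) begins 60 mm behind the grasp point.
Start: joints at [-65.546, 18.312, 89.639, -0, 72.044, -1.146], TCP at [248.452, -518.57, 213.976] pointing down, gripper open.
Joint ranges: [-177.97, 177.97], [-48.28, 115.42], [12.27, 149.76], [-77.06, 257.06], [2.81, 150.46], [-146.56, 146.56]. Speed limits (degrees/s): [147.25, 147.25, 180, 180, 180, 180].

## Interface

Orientations are given as [roll, pitch, yaw] about the fixed x, y, z axes, in that order (R = Rz(yaw) Ry(pitch) Rx(roll)).
In Python, from workcell import env gives the robot as it stands.
- The arm moves only by the shell command python3 -m jog 'ROWS' [FORCE]. ROWS is JSON, a list of rows, each an object of numbers: "dx", "dy", "dz": the shift along the world's x, y, z in m; "wx", "wy", "wz": the turn, a rotation vector about the world's x, y, z in rad; "grip": the gripper's target within -1 to 1 (shut at 1, half-way at 0, fully open at -1). In form: [{"dx": .., "dy": .., "dz": .., "wx": .., "wy": .., "wz": .., "grip": ..}, ...]. A call has 1 to 10 rows; each row shifts and turns the commanded pose from where the row before left it; what a row does not reach is not made up. A row lasts 1/10 s, in which the tool goes at most 50 mm and 8.59 degrees, less where a joint would pass 70% of its speed; a pose out of reach is approached as far as the arm can. A call with a gripper value outside its range is refused whole. The fingers move at their own pace and stop on an object; FORCE is the grip in N (left out, the last holds). Time passes only in rows, so rows that do not move let the fingers close. It gives the time, the measured TCP pose, the force and the opening at its end, in the units of the state.
- env.state(): the state, without advancing time (a new reading comes with each control period).
- env.grab_frame(name): name is "side" or "top" or "wrist"; returns the picture (480x640x3 uint8, red, green, blue); there is no depth.
- env.get_calibration(name): a dict with "fx", "fy", "cx", "cy" (pixels), "R" (3x3) and "t" (3): a world point X has camera coordinates R X + t. Camera axes: x right, y down, z forward; pixel columns grow to the right and rows downward; lengths in mm; the calibration is good to about 2 mm. A picture is of the moment at which its call begins: read the wrist's pose just before it. get_calibration takes no time and is no camera call; for the wrist camera it gives the pose at the moment of the call.
- env.job_done(): hands the job in, once; it reports no verdict.
The state is a dict: "time_s": time; "qpos": joint angles; "qvel": joint speeds; "effort": joint torques, N m; "ee_pos": TCP position; "ee_rot": TCP orientation; "force": force on the tool from outside, world axes, zero at the start; "torque": the same for the moment, N m; "gripper_width": finger opening in mm.
Only numpy, scipy, OpenCV 4.12 (cv2) and the standard library are available. Lean on these libraries where they do the work, as an engineer would, in place of code of your own. Each camera call takes 0.05 s, during which the arm holds its last target. There are 200 camera calls.

## Working session

There is one attempt and no reset: what is moved stays moved. The work goes in short steps, Python scripts to look and compute and a shell command to move; the robot and the scene stay as the last step left them, time stands still between calls to the robot, and variables do not carry over. Pictures are saved under pics/ and viewed, about 8 in all and at most 12, crops included, and the job is handed in when it is done.

```bash
mkdir -p pics; cat > h.py <<'E'
import numpy as np, cv2
from workcell import env
def save(n,f):
    im=env.grab_frame(n); cv2.imwrite(f,im[:,:,::-1]); return im
def ray(n,u,v,z,c=None):
    c=c or env.get_calibration(n); R=np.array(c["R"]);t=np.array(c["t"])
    d=R.T@np.array([(u-c["cx"])/c["fx"],(v-c["cy"])/c["fy"],1]); o=-R.T@t
    return o+d*(z-o[2])/d[2]
def proj(n,X,c=None):
    c=c or env.get_calibration(n); p=np.array(c["R"])@np.array(X)+np.array(c["t"])
    return p[0]/p[2]*c["fx"]+c["cx"],p[1]/p[2]*c["fy"]+c["cy"]
E
python3 - <<'E'
from h import *
save("top","pics/top.png");save("side","pics/side.png")
for n in("top","side"):
    c=env.get_calibration(n);print(n,c["fx"],-np.array(c["R"]).T@np.array(c["t"]),np.round(c["R"],2).tolist())
print(env.state())
E
```

```text
top 510.7281138323551 [ 288.62745325   58.68425715 1666.06460763] [[-0.02, -1.0, 0.02], [-0.99, 0.01, -0.13], [0.13, -0.02, -0.99]]
side 521.53868547197 [ 162.00278239 1147.44546635  908.38389962] [[-0.96, -0.29, 0.01], [-0.17, 0.54, -0.82], [0.23, -0.79, -0.57]]
{'time_s': 0.1, 'qpos': array([-6.55466361e+01,  1.83481012e+01,  8.96992187e+01,  8.44420020e-04,
        7.20428648e+01, -1.14639027e+00]), 'qvel': array([-0.00289549, -0.11252463, -0.18130026,  0.01584149,  0.0608645 ,
       -0.0675631 ]), 'effort': array([ 4.56958933e-04, -4.13331807e+01, -2.32510597e+01,  7.28546223e-02,
        4.22529504e-02, -4.83017095e-05]), 'ee_pos': array([ 248.26397917, -518.15040711,  213.20444727]), 'ee_rot': array([-1.79909849e+02, -2.60703641e-03,  2.55994911e+01]), 'force': array([-0.14507313, -0.14325093, -0.31751173]), 'torque': array([ 0.01019364,  0.00647659, -0.02446419]), 'gripper_width': 91.2587318493424}
```

View pics/top.png

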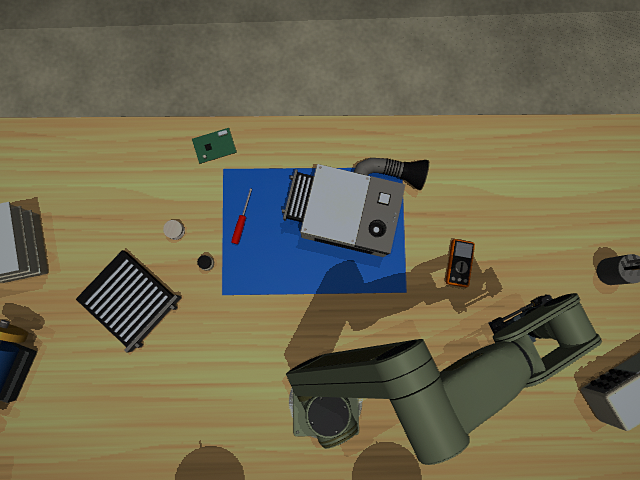

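View pics/side.png

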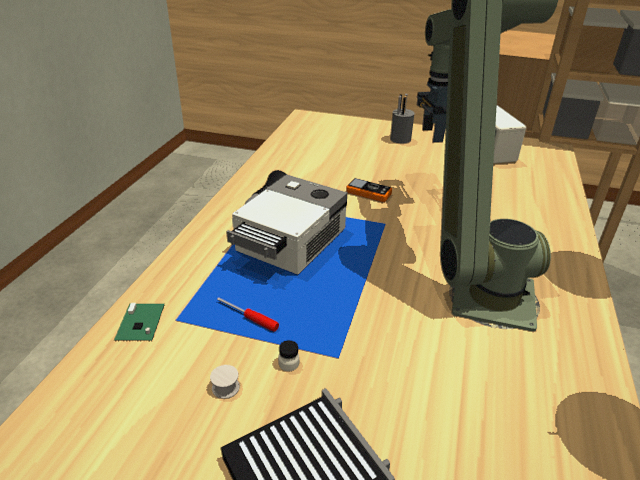

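Candidates for the cassette are the slatted tray in the extractor at top (297,195) and the slatted tray lying on the bench at (128,300). The first is smaller and sits in the slot, so it is the one meant. I'll confirm that in an enlarged crop and measure.

```bash
python3 - <<'E'
from h import *
im=cv2.imread("pics/top.png"); cr=cv2.resize(im[150:270,270:430],None,fx=5,fy=5,interpolation=cv2.INTER_CUBIC); cv2.imwrite("pics/crop.png",cr)
for nm,u,v,z in [("well",377,229,138),("fan",384,198,143),("screw",243,215,15)]: print(nm,ray("top",u,v,z))
E
```

```text
well [ 530.06798726 -160.84511828  138.        ]
fan [ 624.74024876 -184.4984718   143.        ]
screw [601.34630088 259.95663041  15.        ]
```

View pics/crop.png

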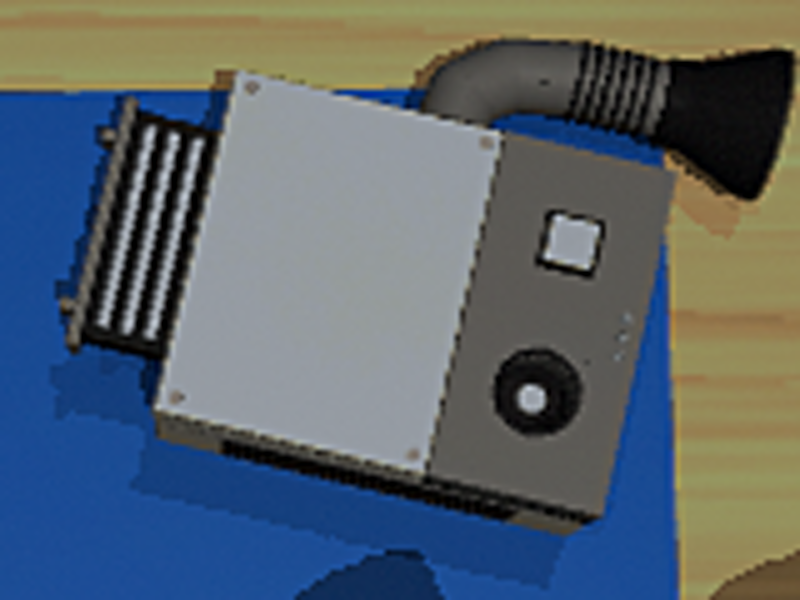

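The crop confirms the small tray in the slot, with its end plate running from (130,100) to (73,348) and two ribs on the outside. The well is at (538,392) and the fan key at (573,243). Next I work out the poses.

```bash
python3 - <<'E'
from h import *
f=lambda u,v,z: ray("top",270+(u+.5)/5-.5,150+(v+.5)/5-.5,z)[:2]
A=f(238,72,135);B=f(672,172,135);C=f(600,516,135);D=f(155,410,135)
w=f(538,392,138);k=f(573,243,143)
print(A,B,C,D,"sides",*[np.linalg.norm(p-q) for p,q in((A,B),(B,C),(C,D),(D,A))])
ey=(A-B)+(D-C); ex=(A-D)+(B-C); a1=np.degrees(np.arctan2(-ey[0],ey[1])); a2=np.degrees(np.arctan2(ex[1],ex[0])); 
e=k-w; a3=np.degrees(np.arctan2(e[1],e[0])); print("yaw",a1,a2,a3)
y=np.radians(np.mean([a1,a2])); R=np.array([[np.cos(y),-np.sin(y)],[np.sin(y),np.cos(y)]])
c=np.mean([A,B,C,D],0); print("centre",c,"well loc",R.T@(w-c),"fan loc",R.T@(k-c))
for p in((130,100),(73,348),(120,98),(66,345)): print("plate loc",R.T@(f(*p,122)-c))
print("well",w,c+R@[-45,-85],"slot",c+R@[0,140], "yaw", np.degrees(y),"ex",R[:,0],"ey",R[:,1])
for d in (60,300): print(proj("top",[*(c+R@[0,140+d]),104]))
E
```

```text
[735.74895045  17.48841626] [ 669.81711464 -249.03564775] [ 457.17455075 -197.27799052] [525.45680146  71.18336961] sides 274.5579787068331 218.8508968657701 277.00896671799893 217.0390194034415
yaw -14.083380039163643 -14.00040090411725 -14.507820479793878
centre [597.04935433 -89.4104631 ] well loc [-44.50203278 -85.49080369] fan loc [ 49.46807584 -86.25498665]
plate loc [ 79.31524078 199.08599522]
plate loc [-80.6780114  196.76470176]
plate loc [ 79.10933225 205.41453353]
plate loc [-79.85449963 201.37163398]
well [ 533.13436527 -161.54909776] [ 532.77036232 -160.95213757] slot [631.01772792  46.4061397 ] yaw -14.041890471640446 ex [ 0.97011859 -0.24263124] ey [0.24263124 0.97011859]
(np.float64(289.5179616599446), np.float64(195.18028877828888))
(np.float64(214.70400826992153), np.float64(177.70620585296206))
```

Checks agree with the given sizes: case sides come out at 275x218 mm, and both keys fall within 1.5 mm of their stated local positions. Yaw is about -14°, and the plate stands about 63 mm out. Plan:
- **Push:** tool down at yaw -14°, fingers shut.
- **Press:** gripper open, one finger in the well and the other hanging off the extractor's -y side.

I'll travel high first.

```bash
python3 -m jog '[{"dx":0.02,"dy":0.033,"dz":0.02,"wz":-0.069,"grip":1},{"dx":0.02,"dy":0.033,"dz":0.02,"wz":-0.069,"grip":1},{"dx":0.02,"dy":0.033,"dz":0.02,"wz":-0.069,"grip":1},{"dx":0.02,"dy":0.033,"dz":0.02,"wz":-0.069,"grip":1},{"dx":0.02,"dy":0.033,"dz":0.01,"wz":-0.069,"grip":1},{"dx":0.02,"dy":0.033,"wz":-0.069,"grip":1},{"dx":0.02,"dy":0.033,"wz":-0.069,"grip":1},{"dx":0.02,"dy":0.033,"wz":-0.069,"grip":1},{"dx":0.02,"dy":0.033,"wz":-0.069,"grip":1},{"dx":0.02,"dy":0.033,"wz":-0.07,"grip":1}]' 10
python3 -m jog '[{"dx":0.02,"dy":0.033,"grip":1},{"dx":0.02,"dy":0.033,"grip":1},{"dx":0.02,"dy":0.033,"grip":1},{"dx":0.02,"dy":0.033,"grip":1},{"dx":0.02,"dy":0.033,"grip":1},{"dx":0.02,"dy":0.033,"grip":1},{"dx":0.02,"dy":0.033,"grip":1},{"dx":0.02,"dy":0.033,"grip":1},{"dx":0.02,"dy":0.033,"grip":1},{"dx":0.02,"dy":0.033,"grip":1}]'
```

```text
invalid input
invalid input
```

```bash
python3 -m jog '[{"dx":0.02,"dy":0.033,"dz":0.02,"wx":0,"wy":0,"wz":-0.069,"grip":1}]' 10; python3 -m jog --help | head -20
```

```text
time_s: 0.2
ee_pos: [266.5, -486.4, 230.8]
ee_rot: [-179.7, 0.1, 21.3]
force: [1.5, 1.3, 0.4]
gripper_width: 86.0invalid input: not JSON, or not a number
```

All keys are required in each row.

```bash
python3 -m jog '[{"dx":0.02,"dy":0.033,"dz":0.02,"wx":0,"wy":0,"wz":-0.069,"grip":1},{"dx":0.02,"dy":0.033,"dz":0.02,"wx":0,"wy":0,"wz":-0.069,"grip":1},{"dx":0.02,"dy":0.033,"dz":0.02,"wx":0,"wy":0,"wz":-0.069,"grip":1},{"dx":0.02,"dy":0.033,"dz":0.01,"wx":0,"wy":0,"wz":-0.069,"grip":1},{"dx":0.02,"dy":0.033,"dz":0,"wx":0,"wy":0,"wz":-0.069,"grip":1},{"dx":0.02,"dy":0.033,"dz":0,"wx":0,"wy":0,"wz":-0.069,"grip":1},{"dx":0.02,"dy":0.033,"dz":0,"wx":0,"wy":0,"wz":-0.069,"grip":1},{"dx":0.02,"dy":0.033,"dz":0,"wx":0,"wy":0,"wz":-0.069,"grip":1},{"dx":0.02,"dy":0.033,"dz":0,"wx":0,"wy":0,"wz":-0.07,"grip":1}]' 10
python3 -m jog '[{"dx":0.02,"dy":0.033,"dz":0,"wx":0,"wy":0,"wz":0,"grip":1},{"dx":0.02,"dy":0.033,"dz":0,"wx":0,"wy":0,"wz":0,"grip":1},{"dx":0.02,"dy":0.033,"dz":0,"wx":0,"wy":0,"wz":0,"grip":1},{"dx":0.02,"dy":0.033,"dz":0,"wx":0,"wy":0,"wz":0,"grip":1},{"dx":0.02,"dy":0.033,"dz":0,"wx":0,"wy":0,"wz":0,"grip":1},{"dx":0.02,"dy":0.033,"dz":0,"wx":0,"wy":0,"wz":0,"grip":1},{"dx":0.02,"dy":0.033,"dz":0,"wx":0,"wy":0,"wz":0,"grip":1},{"dx":0.02,"dy":0.033,"dz":0,"wx":0,"wy":0,"wz":0,"grip":1},{"dx":0.02,"dy":0.033,"dz":0,"wx":0,"wy":0,"wz":0,"grip":1},{"dx":0.02,"dy":0.033,"dz":0,"wx":0,"wy":0,"wz":0,"grip":1}]'
```

```text
time_s: 1.1
ee_pos: [448.8, -187.0, 303.7]
ee_rot: [180.0, 0.0, -14.2]
force: [0.4, -0.7, -0.3]
gripper_width: 14.0
time_s: 2.1
ee_pos: [648.9, 142.9, 303.3]
ee_rot: [180.0, 0.1, -14.0]
force: [1.7, -0.4, 0.1]
gripper_width: 0.5
```

```bash
python3 -m jog '[{"dx":0.008,"dy":0.009,"dz":-0.03,"wx":0,"wy":0,"wz":0,"grip":1},{"dx":0,"dy":0,"dz":-0.03,"wx":0,"wy":0,"wz":0,"grip":1},{"dx":0,"dy":0,"dz":-0.03,"wx":0,"wy":0,"wz":0,"grip":1},{"dx":0,"dy":0,"dz":-0.03,"wx":0,"wy":0,"wz":0,"grip":1},{"dx":0,"dy":0,"dz":-0.03,"wx":0,"wy":0,"wz":0,"grip":1},{"dx":0,"dy":0,"dz":-0.03,"wx":0,"wy":0,"wz":0,"grip":1},{"dx":0,"dy":0,"dz":-0.03,"wx":0,"wy":0,"wz":0,"grip":1},{"dx":0,"dy":0,"dz":0,"wx":0,"wy":0,"wz":0,"grip":1}]'
python3 - <<'E'
from h import *
a=save("side","pics/s2.png")
cv2.imwrite("pics/s2c.png",cv2.resize(a[100:340,150:410,::-1],None,fx=2.4,fy=2.4,interpolation=cv2.INTER_CUBIC))
E
```

```text
time_s: 2.9
ee_pos: [652.9, 149.7, 88.8]
ee_rot: [179.7, 0.6, -14.0]
force: [-0.4, -0.6, -0.6]
gripper_width: 0.5
```

View pics/s2c.png

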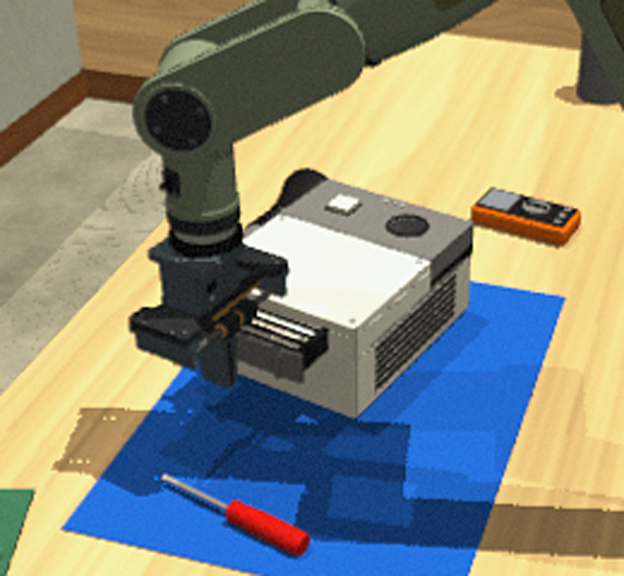

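The fingers stand clear outside the plate at about (210,350), between the ribs, with the body above the case top. Now pushing along -y of the case: direction (-0.243,-0.970).

```bash
python3 -m jog '[{"dx":0,"dy":-0.005,"dz":0.005,"wx":0,"wy":0,"wz":0,"grip":1},{"dx":-0.0024,"dy":-0.0097,"dz":0,"wx":0,"wy":0,"wz":0,"grip":1},{"dx":-0.0024,"dy":-0.0097,"dz":0,"wx":0,"wy":0,"wz":0,"grip":1},{"dx":-0.0015,"dy":-0.0058,"dz":0,"wx":0,"wy":0,"wz":0,"grip":1},{"dx":-0.0015,"dy":-0.0058,"dz":0,"wx":0,"wy":0,"wz":0,"grip":1},{"dx":-0.0015,"dy":-0.0058,"dz":0,"wx":0,"wy":0,"wz":0,"grip":1},{"dx":-0.0015,"dy":-0.0058,"dz":0,"wx":0,"wy":0,"wz":0,"grip":1}]'
python3 -m jog '[{"dx":-0.0015,"dy":-0.0058,"dz":0,"wx":0,"wy":0,"wz":0,"grip":1},{"dx":-0.0015,"dy":-0.0058,"dz":0,"wx":0,"wy":0,"wz":0,"grip":1},{"dx":-0.0015,"dy":-0.0058,"dz":0,"wx":0,"wy":0,"wz":0,"grip":1},{"dx":-0.0015,"dy":-0.0058,"dz":0,"wx":0,"wy":0,"wz":0,"grip":1}]'
```

```text
time_s: 3.65
ee_pos: [646.4, 103.3, 99.9]
ee_rot: [-179.9, -0.1, -14.0]
force: [0.8, 4.8, 5.0]
gripper_width: 0.1
time_s: 4.05
ee_pos: [640.3, 80.0, 99.8]
ee_rot: [-179.9, -0.1, -14.0]
force: [2.4, 4.6, 4.2]
gripper_width: 0.6
```

```bash
python3 -m jog '[{"dx":-0.001,"dy":-0.0039,"dz":0,"wx":0,"wy":0,"wz":0,"grip":1},{"dx":-0.001,"dy":-0.0039,"dz":0,"wx":0,"wy":0,"wz":0,"grip":1},{"dx":0,"dy":0,"dz":0,"wx":0,"wy":0,"wz":0,"grip":1}]'
python3 -m jog '[{"dx":-0.0005,"dy":-0.002,"dz":0,"wx":0,"wy":0,"wz":0,"grip":1},{"dx":-0.0005,"dy":-0.002,"dz":0,"wx":0,"wy":0,"wz":0,"grip":1}]'
```

```text
time_s: 4.35
ee_pos: [637.3, 71.0, 98.7]
ee_rot: [179.9, 0.0, -14.0]
force: [1.3, 2.6, 1.9]
gripper_width: 0.4
time_s: 4.55
ee_pos: [636.4, 67.8, 98.7]
ee_rot: [180.0, 0.0, -14.0]
force: [0.8, 3.5, 2.4]
gripper_width: 0.3
```

```bash
python3 -m jog '[{"dx":-0.0005,"dy":-0.002,"dz":0,"wx":0,"wy":0,"wz":0,"grip":1},{"dx":0,"dy":0,"dz":0,"wx":0,"wy":0,"wz":0,"grip":1}]'
```

```text
time_s: 4.75
ee_pos: [635.7, 65.4, 98.7]
ee_rot: [179.9, 0.0, -14.0]
force: [0.3, 2.7, 2.3]
gripper_width: 0.4
```

```bash
for i in 1; do python3 -m jog '[{"dx":-0.0005,"dy":-0.002,"dz":0,"wx":0,"wy":0,"wz":0,"grip":1},{"dx":0,"dy":0,"dz":0,"wx":0,"wy":0,"wz":0,"grip":1}]'; done; python3 -m jog '[{"dx":-0.0005,"dy":-0.002,"dz":0,"wx":0,"wy":0,"wz":0,"grip":1},{"dx":0,"dy":0,"dz":0,"wx":0,"wy":0,"wz":0,"grip":1}]'
```

```text
time_s: 4.95
ee_pos: [635.4, 63.7, 98.7]
ee_rot: [180.0, 0.0, -14.0]
force: [0.7, 3.6, 0.9]
gripper_width: 0.7
time_s: 5.15
ee_pos: [635.4, 63.7, 98.8]
ee_rot: [-179.8, 0.0, -14.0]
force: [2.3, 8.8, -0.6]
gripper_width: 0.2
```

It has stopped: the position holds at y=63.7 mm while the force climbs. I'll press a little more, hold, then back off.

```bash
python3 -m jog '[{"dx":-0.0005,"dy":-0.002,"dz":0,"wx":0,"wy":0,"wz":0,"grip":1},{"dx":-0.0005,"dy":-0.002,"dz":0,"wx":0,"wy":0,"wz":0,"grip":1},{"dx":0,"dy":0,"dz":0,"wx":0,"wy":0,"wz":0,"grip":1},{"dx":0,"dy":0,"dz":0,"wx":0,"wy":0,"wz":0,"grip":1}]'
python3 -m jog '[{"dx":0.0025,"dy":0.01,"dz":0,"wx":0,"wy":0,"wz":0,"grip":1},{"dx":0.007,"dy":0.03,"dz":0,"wx":0,"wy":0,"wz":0,"grip":1},{"dx":0,"dy":0,"dz":0.04,"wx":0,"wy":0,"wz":0,"grip":1},{"dx":0,"dy":0,"dz":0.04,"wx":0,"wy":0,"wz":0,"grip":1},{"dx":0,"dy":0,"dz":0.04,"wx":0,"wy":0,"wz":0,"grip":1},{"dx":0,"dy":0,"dz":0.04,"wx":0,"wy":0,"wz":0,"grip":-1},{"dx":-0.02,"dy":-0.04,"dz":0.02,"wx":0,"wy":0,"wz":0,"grip":-1},{"dx":-0.02,"dy":-0.04,"dz":0,"wx":0,"wy":0,"wz":0,"grip":-1},{"dx":-0.02,"dy":-0.04,"dz":0,"wx":0,"wy":0,"wz":0,"grip":-1},{"dx":-0.02,"dy":-0.04,"dz":0,"wx":0,"wy":0,"wz":0,"grip":-1}]'
```

```text
time_s: 5.55
ee_pos: [635.5, 63.7, 98.9]
ee_rot: [-179.4, -0.0, -14.1]
force: [3.9, 18.5, -2.0]
gripper_width: 0.5
time_s: 6.55
ee_pos: [561.7, -64.6, 278.5]
ee_rot: [179.8, 0.1, -14.0]
force: [-0.1, -0.8, -0.7]
gripper_width: 37.9
```

```bash
python3 -m jog '[{"dx":-0.01,"dy":-0.036,"dz":-0.01,"wx":0,"wy":0,"wz":0,"grip":-1},{"dx":-0.01,"dy":-0.036,"dz":-0.01,"wx":0,"wy":0,"wz":0,"grip":-1},{"dx":-0.01,"dy":-0.037,"dz":-0.01,"wx":0,"wy":0,"wz":0,"grip":-1},{"dx":-0.011,"dy":-0.036,"dz":-0.01,"wx":0,"wy":0,"wz":0,"grip":-1},{"dx":0,"dy":0,"dz":0,"wx":0,"wy":0,"wz":0,"grip":-1},{"dx":0,"dy":0,"dz":0,"wx":0,"wy":0,"wz":0,"grip":-1},{"dx":0,"dy":0,"dz":0,"wx":0,"wy":0,"wz":0,"grip":-1}]'
python3 - <<'E'
from h import *
c=env.get_calibration("wrist"); save("wrist","pics/w1.png")
import json; json.dump({k:np.array(v).tolist() for k,v in c.items()},open("w1.json","w"))
print(env.state()["ee_pos"],"well pred px",proj("wrist",[533,-161,138],c),"key",proj("wrist",[533,-161,113],c))
a=env.grab_frame("side"); cv2.imwrite("pics/s3.png",cv2.resize(a[100:340,150:410,::-1],None,fx=2.4,fy=2.4,interpolation=cv2.INTER_CUBIC))
E
```

```text
time_s: 7.25
ee_pos: [522.6, -206.8, 239.1]
ee_rot: [180.0, 0.0, -14.0]
force: [-0.9, -0.3, 0.2]
gripper_width: 90.5
[ 522.83737722 -206.48488506  239.19867351] well pred px (np.float64(255.7268596657721), np.float64(245.85762384419706)) key (np.float64(260.7494981515709), np.float64(237.45468032625922))
```

View pics/w1.png

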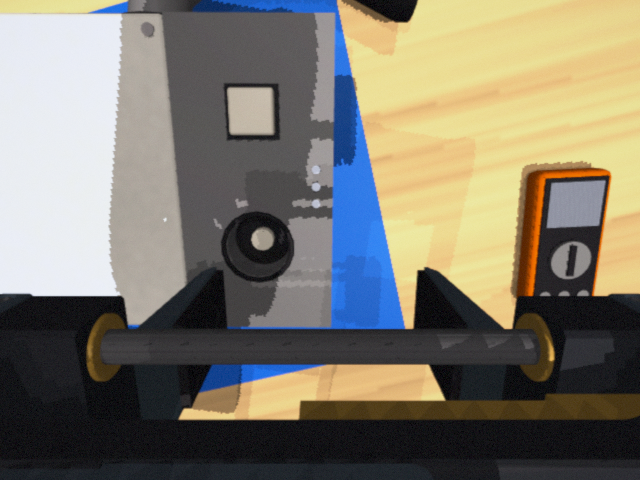

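View pics/s3.png

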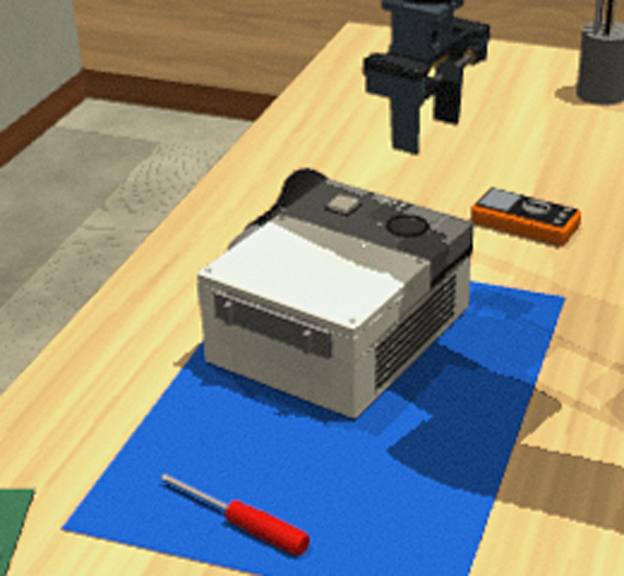

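The side view shows the cassette home: the plate is flush at (270,325). In the wrist view the well is at (258,246) and the key at (262,239), within 2 px of prediction. The left finger (+y side) goes in; the right one hangs off the case. I'll align and descend to just above the lip.

```bash
python3 -m jog '[{"dx":-0.0025,"dy":-0.005,"dz":-0.02,"wx":0,"wy":0,"wz":0,"grip":-1},{"dx":0,"dy":0,"dz":-0.025,"wx":0,"wy":0,"wz":0,"grip":-1},{"dx":0,"dy":0,"dz":-0.025,"wx":0,"wy":0,"wz":0,"grip":-1},{"dx":0,"dy":0,"dz":-0.018,"wx":0,"wy":0,"wz":0,"grip":-1},{"dx":0,"dy":0,"dz":0,"wx":0,"wy":0,"wz":0,"grip":-1},{"dx":0,"dy":0,"dz":0,"wx":0,"wy":0,"wz":0,"grip":-1}]'
python3 - <<'E'
from h import *
c=env.get_calibration("wrist"); a=save("wrist","pics/w2.png"); s=env.state(); p=s["ee_pos"]; print(p,s["gripper_width"])
ey=np.array([.2426,.970,0])
print("well px",proj("wrist",[532.7,-162.2,138],c),"innertip",proj("wrist",p+45.5*ey,c),"from well px", ray("wrist",258,246,138,c))
b=env.grab_frame("side"); cv2.imwrite("pics/s4.png",np.hstack([cv2.resize(b[130:230,270:400,::-1],None,fx=3,fy=3,interpolation=cv2.INTER_CUBIC),cv2.resize(a[100:400,100:400,::-1],(300,300))]))
E
```

```text
time_s: 7.95
ee_pos: [520.7, -211.6, 151.5]
ee_rot: [180.0, -0.0, -13.9]
force: [0.0, -0.3, -0.3]
gripper_width: 91.1
[ 521.13064598 -211.97372885  152.1922087 ] 91.54929096126213
well px (np.float64(220.83111658919333), np.float64(290.217576685149)) innertip (np.float64(225.07603376080664), np.float64(299.78494398375454)) from well px [ 550.73346139 -187.40971518  138.        ]
```

View pics/s4.png

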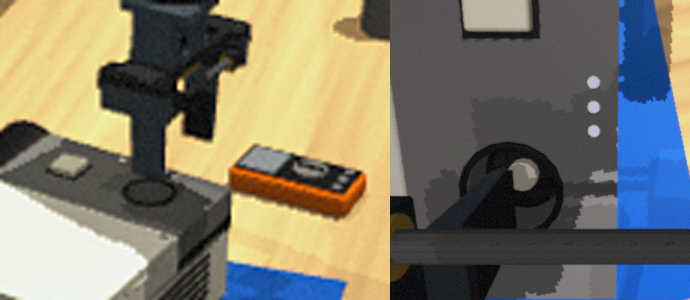

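The lip spans u 170-273, centre 221.5 against 220.8 predicted, so alignment is good. Descending into the well.

```bash
python3 -m jog '[{"dx":0,"dy":0,"dz":-0.01,"wx":0,"wy":0,"wz":0,"grip":-1},{"dx":0,"dy":0,"dz":-0.01,"wx":0,"wy":0,"wz":0,"grip":-1},{"dx":0,"dy":0,"dz":0,"wx":0,"wy":0,"wz":0,"grip":-1}]'
python3 -m jog '[{"dx":0,"dy":0,"dz":-0.008,"wx":0,"wy":0,"wz":0,"grip":-1},{"dx":0,"dy":0,"dz":-0.008,"wx":0,"wy":0,"wz":0,"grip":-1},{"dx":0,"dy":0,"dz":0,"wx":0,"wy":0,"wz":0,"grip":-1}]'
```

```text
time_s: 8.35
ee_pos: [519.0, -211.7, 129.3]
ee_rot: [-180.0, 0.2, -14.0]
force: [0.3, -0.4, 0.3]
gripper_width: 91.0
time_s: 8.65
ee_pos: [519.5, -211.9, 113.7]
ee_rot: [-180.0, 0.1, -14.0]
force: [0.1, 0.4, 1.1]
gripper_width: 91.4
```

```bash
python3 -m jog '[{"dx":0,"dy":0,"dz":-0.003,"wx":0,"wy":0,"wz":0,"grip":-1},{"dx":0,"dy":0,"dz":0,"wx":0,"wy":0,"wz":0,"grip":-1}]'; python3 -m jog '[{"dx":0,"dy":0,"dz":-0.003,"wx":0,"wy":0,"wz":0,"grip":-1},{"dx":0,"dy":0,"dz":0,"wx":0,"wy":0,"wz":0,"grip":-1}]'
```

```text
time_s: 8.85
ee_pos: [520.2, -212.2, 112.0]
ee_rot: [180.0, 0.0, -14.0]
force: [-0.9, -0.9, 2.6]
gripper_width: 91.2
time_s: 9.05
ee_pos: [520.3, -212.3, 109.3]
ee_rot: [180.0, -0.0, -14.0]
force: [-1.1, 0.5, 4.4]
gripper_width: 91.3
```

```bash
python3 -m jog '[{"dx":0,"dy":0,"dz":-0.002,"wx":0,"wy":0,"wz":0,"grip":-1},{"dx":0,"dy":0,"dz":-0.001,"wx":0,"wy":0,"wz":0,"grip":-1},{"dx":0,"dy":0,"dz":-0.001,"wx":0,"wy":0,"wz":0,"grip":-1},{"dx":0,"dy":0,"dz":0,"wx":0,"wy":0,"wz":0,"grip":-1},{"dx":0,"dy":0,"dz":0,"wx":0,"wy":0,"wz":0,"grip":-1}]'
```

```text
time_s: 9.55
ee_pos: [520.4, -212.3, 107.8]
ee_rot: [180.0, -0.1, -14.0]
force: [-5.2, 0.5, 19.0]
gripper_width: 91.5
```

Bottomed: z=107.8 mm (108 expected), with 19 N against the stop. Holding for 3 s.

```bash
H='{"dx":0,"dy":0,"dz":0,"wx":0,"wy":0,"wz":0,"grip":-1}'; : ; python3 -m jog '[{"dx":0,"dy":0,"dz":0,"wx":0,"wy":0,"wz":0,"grip":-1},{"dx":0,"dy":0,"dz":0,"wx":0,"wy":0,"wz":0,"grip":-1},{"dx":0,"dy":0,"dz":0,"wx":0,"wy":0,"wz":0,"grip":-1},{"dx":0,"dy":0,"dz":0,"wx":0,"wy":0,"wz":0,"grip":-1},{"dx":0,"dy":0,"dz":0,"wx":0,"wy":0,"wz":0,"grip":-1},{"dx":0,"dy":0,"dz":0,"wx":0,"wy":0,"wz":0,"grip":-1},{"dx":0,"dy":0,"dz":0,"wx":0,"wy":0,"wz":0,"grip":-1},{"dx":0,"dy":0,"dz":0,"wx":0,"wy":0,"wz":0,"grip":-1},{"dx":0,"dy":0,"dz":0,"wx":0,"wy":0,"wz":0,"grip":-1},{"dx":0,"dy":0,"dz":0,"wx":0,"wy":0,"wz":0,"grip":-1}]'
python3 -m jog '[{"dx":0,"dy":0,"dz":0,"wx":0,"wy":0,"wz":0,"grip":-1},{"dx":0,"dy":0,"dz":0,"wx":0,"wy":0,"wz":0,"grip":-1},{"dx":0,"dy":0,"dz":0,"wx":0,"wy":0,"wz":0,"grip":-1},{"dx":0,"dy":0,"dz":0,"wx":0,"wy":0,"wz":0,"grip":-1},{"dx":0,"dy":0,"dz":0,"wx":0,"wy":0,"wz":0,"grip":-1},{"dx":0,"dy":0,"dz":0,"wx":0,"wy":0,"wz":0,"grip":-1},{"dx":0,"dy":0,"dz":0,"wx":0,"wy":0,"wz":0,"grip":-1},{"dx":0,"dy":0,"dz":0,"wx":0,"wy":0,"wz":0,"grip":-1},{"dx":0,"dy":0,"dz":0,"wx":0,"wy":0,"wz":0,"grip":-1},{"dx":0,"dy":0,"dz":0,"wx":0,"wy":0,"wz":0,"grip":-1}]'
python3 -m jog '[{"dx":0,"dy":0,"dz":0,"wx":0,"wy":0,"wz":0,"grip":-1},{"dx":0,"dy":0,"dz":0,"wx":0,"wy":0,"wz":0,"grip":-1},{"dx":0,"dy":0,"dz":0,"wx":0,"wy":0,"wz":0,"grip":-1},{"dx":0,"dy":0,"dz":0,"wx":0,"wy":0,"wz":0,"grip":-1},{"dx":0,"dy":0,"dz":0,"wx":0,"wy":0,"wz":0,"grip":-1},{"dx":0,"dy":0,"dz":0,"wx":0,"wy":0,"wz":0,"grip":-1}]'
```

```text
time_s: 10.55
ee_pos: [520.5, -212.3, 107.8]
ee_rot: [180.0, -0.1, -14.0]
force: [-5.3, 0.5, 18.6]
gripper_width: 91.1
time_s: 11.55
ee_pos: [520.4, -212.3, 107.8]
ee_rot: [180.0, -0.1, -14.0]
force: [-5.1, 0.1, 18.8]
gripper_width: 91.1
time_s: 12.15
ee_pos: [520.5, -212.3, 107.8]
ee_rot: [180.0, -0.1, -14.0]
force: [-5.6, 0.4, 17.8]
gripper_width: 91.1
```

The force rose 1.1, 2.6, 4.4 N on the way down, which matches the key's spring. Held 2.6 s. Withdrawing straight up, then moving clear.

```bash
python3 -m jog '[{"dx":0,"dy":0,"dz":0.005,"wx":0,"wy":0,"wz":0,"grip":-1},{"dx":0,"dy":0,"dz":0.01,"wx":0,"wy":0,"wz":0,"grip":-1},{"dx":0,"dy":0,"dz":0.02,"wx":0,"wy":0,"wz":0,"grip":-1},{"dx":0,"dy":0,"dz":0.03,"wx":0,"wy":0,"wz":0,"grip":-1},{"dx":0,"dy":0,"dz":0.03,"wx":0,"wy":0,"wz":0,"grip":-1},{"dx":0,"dy":0,"dz":0.03,"wx":0,"wy":0,"wz":0,"grip":-1},{"dx":0,"dy":0,"dz":0.02,"wx":0,"wy":0,"wz":0,"grip":-1},{"dx":0,"dy":0,"dz":0,"wx":0,"wy":0,"wz":0,"grip":-1},{"dx":0,"dy":0,"dz":0,"wx":0,"wy":0,"wz":0,"grip":-1},{"dx":0,"dy":0,"dz":0,"wx":0,"wy":0,"wz":0,"grip":-1}]'
python3 - <<'E'
from h import *
a=env.grab_frame("wrist");b=env.grab_frame("side")
cv2.imwrite("pics/end.png",np.hstack([cv2.resize(b[100:400,100:400,::-1],(400,400)),cv2.resize(a[50:350,100:400,::-1],(400,400))]))
E
```

```text
time_s: 13.15
ee_pos: [519.3, -211.8, 248.1]
ee_rot: [-180.0, 0.2, -14.0]
force: [-0.3, -0.8, -0.6]
gripper_width: 91.4
```

View pics/end.png

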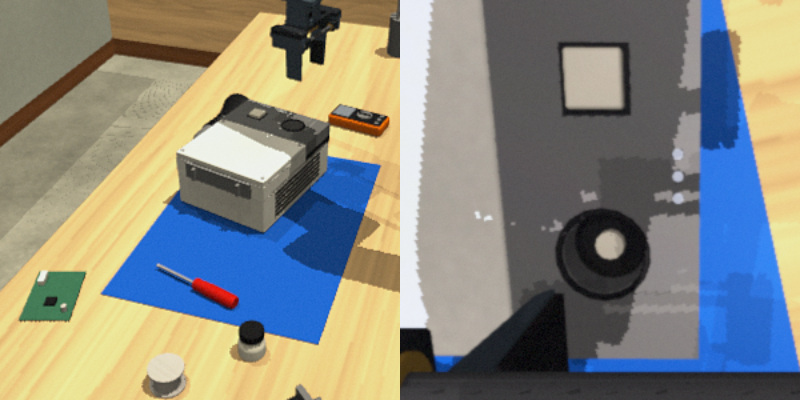

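The cassette plate is flush at (215,175), the key is centred and up at (610,244), and the bystanders look unmoved. The arm is clear, so I'm handing in.

```bash
python3 -c "
from workcell import env
env.job_done()"
```

```text
the job is handed in; nothing more can be done
```

The cassette is home, and the reset key was pressed down, held and released. I handed the job in at about 13 s of the 54 s allowed; no verdict is reported.

- **Cassette:** I pushed it in with shut fingers. It stopped dead, with the position unchanged while the force rose from about 4 N to 18 N. The side view shows the end plate flush with the case.
- **Reset key:** I used one open finger, with the other hanging off the case's -y side. The force rose 1.1, 2.6, 4.4 N on the way down, as its spring should. The key bottomed at z = 107.8 mm (108 expected) with about 19 N against the stop. I held it there for at least 2.6 s, then withdrew straight up.
- **Last checks:** The arm is clear, with about 1 N on the tool, which is sensor noise. In the last pictures the reset key appears up, and the fan key and the bystanders look unmoved. I judged these by eye, not by measurement.

One reading disagreed slightly. The cassette stopped with the TCP about 3.5 mm farther in than I expected, which I put down to the fingers being thinner than I had assumed from the given sizes. The first jog call was also refused because every row needs all its keys; nothing moved.

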